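Refit the push-in control knob on a wax warmer

TASK

Lift the empty wax pot off the warmer by its arched handle, keep it upright, and set it down gently in the middle of the cork mat. Then pick up the loose black control knob, turn it so that its D-shaped hole matches the flat on the warmer's upright brass shaft, push it fully home on the shaft and press it down against the spring as far as it goes. Finish while still holding the knob pressed down, with the pot standing on the mat and the jar, ring cone and two hair clips left where they are.

Things in the scene. Friction and masses are not known exactly. Their poses are not given: they have to be found in the camera images.
- pot_handle (a point): Centre of the red grip bar of the pot's rigid arched handle. The pot is open, aluminium, 84 mm across its foot, 92 mm at the rim (68 mm up), about 0.3 kg. The bar is 66 mm long (x), 14 mm wide (y), 14 mm high; its centre is 115 mm straight above the centre of the pot's foot, with 40 mm free between bar and rim. z up.
- pot_foot (a point): Centre of the underside of the pot; same axes as the handle point.
- hotplate (a point): Centre of the top of the warmer's round steel hot plate, 52 mm above the table, where the pot stands at first, inside a rim 114 mm across that stands 7 mm above the plate (10 mm play). The warmer is a fixed white housing, 124 mm (x) by 250 mm (y), 50 mm high; axes are the warmer's, z up. The plate lies 65 mm to +y of its middle, the shaft 75 mm to -y.
- mat_top (a point): Centre of the top of a round cork mat, 140 mm across, 4 mm thick, fixed on the table. It may lie left or right of the warmer.
- knob_center (a point): Centre, half-way up, of the loose black knob, upright on the table on the warmer's side away from the mat. 38 mm high, 60 g; two flat upright sides 30 mm apart (along y), 44 mm long (x); skirt 48 mm across round its lowest 5 mm. D hole from below, 16 mm deep, 0.9 mm wider than the shaft all round, its flat on the +x side, 3.9 mm from the axis. A white stripe on top and one end marks +x. z up.
- shaft_tip (a point): Centre of the top of the warmer's upright brass D-shaft, 74 mm above the table, 24 mm above the housing. 18 mm across, flat on the +x side of this point, 3 mm from the axis; the top 1.8 mm is stepped in by 1.2 mm. z up. With the knob fully home the knob's centre is 3 mm above the tip; it slips on freely with flats within 0.1 rad of parallel, stays up on the tip if over 0.5 rad out.
- dial (a joint): Turn of the shaft about its vertical axis, rad, anticlockwise from above; at 0 its flat faces the warmer's +x. A white line 16 mm long at the foot of the shaft, on the flat's side, turns with it. It stays where it is (friction 0.05 Nm).
- shaft (a joint): How far the shaft is pressed down, m: 0 free, 0.006 at the stop. A spring resists with 3.2 N at the start and 8 N at the stop and lifts it again when let go.
- jar_center (a point): Centre of an empty frosted glass jar, 68 mm across, 75 mm high. Leave alone.
- ring_cone_center (a point): Centre, half-way up, of a white ceramic ring cone on a dish, 80 mm across, 73 mm high. Leave alone.
- claw_clip_center (a point): Middle of a tortoiseshell plastic claw clip lying on the table, 78 mm long (x), 50 mm wide, about 47 mm high. Leave alone.
- hair_clip_center (a point): Middle of a chrome spring hair clip lying on the table, 95 mm long (x), 16 mm wide, about 26 mm high. Leave alone.
- knob_mark (a point): End of the white stripe on the knob's top, 20 mm from the knob's axis on its +x (flat) side, 38 mm above its underside; same axes as the knob's centre.
There are look-alikes about, which are no part of the job. Leave any red look-alike of the part that bears knob_center alone. Of the things shaped like the part that bears pot_handle, the aluminium one is meant.

How it is judged:
On the way, in this order (a step that is already met when the one before it is completed fails the run):
1. the pot is lifted clear of the warmer (z of pot_foot in the frame of hotplate above 0.012 m and contact force between the fingers and pot above 0.5 N), for 0.2 s.
2. the pot stands upright on the cork mat, let go (horizontal distance between pot_foot and mat_top below 0.03 m and contact force between pot and mat above 0.5 N and angle between pot_foot's own z axis and vertical below 0.1 rad and contact force between each of the arm, the fingers and pot below 0.1 N and linear speed of pot below 0.02 m/s), for 0.2 s.
3. the knob is home on the shaft, flat to flat (z of knob_center in the frame of shaft_tip below 0.006 m and horizontal distance between knob_center and shaft_tip below 0.003 m and angle between the x axis of knob_center and the x axis of shaft_tip, either way round below 0.4 rad and x of knob_mark in the frame of shaft_tip above 0.015 m), for 0.1 s.
At the end, for the whole second after the job is handed in: Knob on the shaft: hole bottom within 3 mm of the tip, axes within 3 mm, flats on the same side within 0.4 rad; fingers on it (over 1 N), shaft held in over 4 of its 6 mm. Pot upright, still, untouched on the mat, within 30 mm of its centre. Bystanders moved under 30 mm (all of step 2 and all of step 3 and value of joint shaft above 0.004 m and contact force between the fingers and knob above 1 N); the arm keeps its last pose, push and grip.
It fails at once if the pot is tipped by more than about 35 degrees (angle between pot_foot's own z axis and vertical above 0.6 rad).
It fails at once if the pot is dropped (contact force between the fingers and pot below 0.05 N and linear speed of pot above 0.5 m/s).
It fails at once if a bystander is moved more than 30 mm (distance of any of jar_center, ring_cone_center, claw_clip_center, hair_clip_center from where it was at the start of the episode above 0.03 m).
It also fails if it takes over 58 s, if anything falls off the work surface, if the arm or the gripper's body presses on something with over 40 N, if the wrist force passes 120 N, or if a joint passes its speed limit or range.

ROBOT

A 7-joint arm with a two-finger parallel gripper is mounted at the origin on the work surface. World frame = base frame: x ahead of the robot, y to its left, z up, the work surface at z = 0. Lengths are in m, angles in rad, forces in N, time in s.
With the tool pointing down it reaches from about 0.4 to 0.85 m from the base axis. Payload 10.4 kg.
Tool frame: the origin (TCP) lies at the very end of the fingers, on their centre line; the grasp point (between the pads) lies 19 mm behind it; z points along the fingers, y is the direction in which the jaws open and shut (so a half turn about z gives the same grasp; the last joint's range is limited). The gripper opens to 87 mm and grips with 3 to 60 N. Pads are 19 mm wide; open, the fingers measure 117 mm over their backs; the gripper's body (75 mm by 190 mm) begins 51 mm behind the grasp point.
Start: joints at [1.224, 0.332, -0.065, 1.46, 0.022, 1.35, -0.088], TCP at [0.199, -0.593, 0.223] pointing down, gripper open.
Joint ranges: [-2.6, 2.6], [-0.5, 2.12], [-1.47, 1.34], [0.16, 2.42], [-1.27, 4.41], [0.06, 2.06], [-2.6, 2.6]. Speed limits (rad/s): [2.22, 2.22, 2.79, 2.79, 3.14, 3.14, 3.14].

INTERFACE

Orientations are given as a unit quaternion [x, y, z, w].
In Python, from bench import r gives the robot as it stands.
- The arm moves only by the tool move_arm, never from a script. Its argument "deltas" is a list of rows, each a list of 5 numbers: the gripper's target within -1 to 1 (fully open at 1, half-way at 0, shut at -1), then the shift along the tool's x, y, z as a fraction of full scale, then the turn about the tool's z as a fraction of full scale. A call has 1 to 12 rows; each row shifts and turns the commanded pose from where the row before left it, along the tool's axes as they then stand; what a row does not reach is not made up. Full scale, the value 1, is 2.5 cm for a shift and 90 degrees for a turn. A row lasts 1/12 s, in which the tool goes at most 41.7 mm and 7.16 degrees, less where a joint would pass 70% of its speed; a pose out of reach is approached as far as the arm can. A call with a number of a shift or a turn outside -1 to 1 is refused whole. A call with a gripper value outside its range is refused whole. The fingers move at their own pace and stop on an object; "squeeze" is the grip in N (left out, the last holds). Time passes only in rows, so rows that do not move let the fingers close. It gives the time, the measured TCP pose, the force and the opening at its end, in the units of the state.
- r.read_state(): the state, without advancing time (a new reading comes with each control period).
- r.camera(name): name is "scene" or "top" or "wrist"; returns the picture (420x560x3 uint8, red, green, blue); there is no depth.
- r.camera_info(name): a dict with "K" (3x3 intrinsics, pixels), "R" (3x3) and "t" (3): a world point X has camera coordinates R X + t; the wrist camera has in their place "hand_eye" (4x4, takes a point from camera to tool coordinates, whose origin is the TCP and whose axes are the flange's). Camera axes: x right, y down, z forward; pixel columns grow to the right and rows downward; lengths in m; the calibration is good to about 2 mm. A picture is of the moment at which its call begins: read the wrist's pose just before it. camera_info takes no time and is no camera call.
- r.close_job(): hands the job in, once; it reports no verdict.
Trained networks look in the newest picture that a camera, given by its name, has taken for a name from the list of things; names that differ only in an ending like _2 or _b are one class to them, and where a whole thing is asked for, a point or a joint stands for the part that bears it (a point fixed in the world has none). Each returns a list of dicts, best first, with "confidence" (0 to 1); they miss things now and then, are a little off and sometimes report something else, mostly with a low value. They report only what shows in the picture. A call takes as long as a camera call. They do not tell look-alikes from the thing itself.
- r.boxes_of(camera, label): "position" ([x, y, z] in m, in the coordinates of the camera as it stood for that picture, good to about 4 mm: the middle of the surface that is visible of it).
- r.tip_of(camera, label): "position" ([x, y, z] in m, in the coordinates of the camera as it stood for that picture, good to about 4 mm: a listed point, or the origin of a listed thing).
The state is a dict: "time": time; "joint_positions": joint angles; "joint_vel": joint speeds; "joint_torque": joint torques, N m; "ee_pos": TCP position; "eef_rot": TCP orientation; "ft_force": force on the tool from outside, world axes, zero at the start; "torque": the same for the moment, N m; "width": finger opening in m.
Only numpy, scipy, OpenCV 4.12 (cv2) and the standard library are available. Lean on these libraries where they do the work, as an engineer would, in place of code of your own. Each camera call takes 0.05 s, during which the arm holds its last target.

## Working session

There is one attempt and no reset: what is moved stays moved. The work goes in short steps, Python scripts to look and compute and a tool call to move; the robot and the scene stay as the last step left them, time stands still between calls to the robot, and variables do not carry over. Pictures are saved under pics/ and viewed, and the job is handed in when it is done.

Besides the shell and the picture viewer there is one more tool, called after "Emit:" in YAML: its name, and indented under it one key for each argument. move_arm: Moves the arm, as the interface text tells. Shift numbers are shares of 2.5 cm and turn numbers shares of 90 degrees, none past 1 either way. Its arguments: {"type":"object","properties":{"deltas":{"type":"array","items":{"type":"array","items":{"type":"number"}}},"squeeze":{"type":"number"}},"required":["deltas"]}

```bash
mkdir -p pics; ls; cat > h.py <<'E'
import numpy as np, cv2
from bench import r
from scipy.spatial.transform import Rotation as Ro
def snap(cam,name):
    s=r.read_state(); im=r.camera(cam); cv2.imwrite(f'pics/{name}.png',im[:,:,::-1]); return s,im
def towld(cam,p,s=None):
    i=r.camera_info(cam); p=np.array(p)
    if cam=='wrist':
        s=s or r.read_state(); H=np.array(i['hand_eye']); q=H[:3,:3]@p+H[:3,3]
        return Ro.from_quat(s['eef_rot']).as_matrix()@q+np.array(s['ee_pos'])
    return np.array(i['R']).T@(p-np.array(i['t']))
def pix(cam,X,s=None):
    i=r.camera_info(cam); X=np.array(X,float)
    if cam=='wrist':
        s=s or r.read_state(); H=np.array(i['hand_eye']); q=Ro.from_quat(s['eef_rot']).as_matrix().T@(X-np.array(s['ee_pos'])); c=H[:3,:3].T@(q-H[:3,3])
    else: c=np.array(i['R'])@X+np.array(i['t'])
    u=np.array(i['K'])@c; return u[:2]/u[2]
def ray(cam,uv,z,s=None):
    i=r.camera_info(cam); d=np.linalg.inv(np.array(i['K']))@np.array([uv[0],uv[1],1.])
    a=towld(cam,[0,0,0],s); b=towld(cam,d,s); t=(z-a[2])/(b[2]-a[2]); return a+t*(b-a)
E
python3 - <<'E'
from h import *
s=r.read_state(); print({k:np.round(v,3) for k,v in s.items()})
snap('scene','s0'); snap('top','t0')
for cam in('top','scene'):
    print(cam, towld(cam,[0,0,0]).round(3))
    for l in ['pot_handle','pot_foot','hotplate','mat_top','knob_center','shaft_tip','knob_mark','jar_center','ring_cone_center','claw_clip_center','hair_clip_center']:
        for d in r.tip_of(cam,l): print(cam,l,towld(cam,d['position']).round(3),round(d['confidence'],2))
E
```

```text
pics
{'time': np.float64(0.0), 'joint_positions': array([ 1.224,  0.333, -0.065,  1.461,  0.022,  1.35 , -0.089]), 'joint_vel': array([ 0.   , -0.001, -0.002,  0.001, -0.001, -0.001,  0.   ]), 'joint_torque': array([ 1.0000e-03, -6.2327e+01,  2.5000e-02, -3.8990e+01, -6.1000e-02,
        4.0000e-02,  0.0000e+00]), 'ee_pos': array([ 0.199, -0.592,  0.222]), 'eef_rot': array([ 0.987,  0.161, -0.   , -0.001]), 'ft_force': array([-0.812, -0.093,  1.099]), 'torque': array([-0.021, -0.016, -0.04 ]), 'width': np.float64(0.087)}
top [0.508 0.012 1.007]
top pot_handle [0.539 0.035 0.168] 0.71
top pot_handle [ 0.345 -0.011  0.115] 0.59
top pot_foot [ 0.347 -0.012 -0.003] 0.71
top pot_foot [0.538 0.03  0.051] 0.61
top mat_top [ 0.516 -0.297  0.003] 0.83
top knob_center [0.552 0.358 0.017] 0.87
top knob_center [0.498 0.279 0.017] 0.79
top shaft_tip [ 0.515 -0.106  0.076] 0.4
top knob_mark [0.562 0.374 0.037] 0.72
top knob_mark [0.519 0.272 0.036] 0.57
top jar_center [0.784 0.132 0.04 ] 0.97
top ring_cone_center [ 0.767 -0.094  0.037] 0.85
top claw_clip_center [0.735 0.253 0.022] 0.84
top hair_cl
[... 195 characters left out ...]
9
scene pot_foot [0.544 0.035 0.049] 0.78
scene hotplate [0.503 0.282 0.017] 0.56
scene mat_top [ 0.513 -0.301  0.006] 0.8
scene mat_top [0.787 0.131 0.038] 0.69
scene knob_center [0.56 0.36 0.02] 0.96
scene knob_center [0.502 0.281 0.021] 0.86
scene knob_center [0.732 0.261 0.022] 0.61
scene shaft_tip [ 0.52  -0.107  0.074] 0.65
scene knob_mark [0.525 0.274 0.039] 0.78
scene knob_mark [0.567 0.377 0.035] 0.78
scene jar_center [0.786 0.128 0.035] 0.88
scene ring_cone_center [ 0.773 -0.095  0.039] 0.85
scene ring_cone_center [0.547 0.03  0.055] 0.65
scene claw_clip_center [0.73  0.259 0.021] 0.8
scene claw_clip_center [0.547 0.034 0.051] 0.71
scene hair_clip_center [ 0.751 -0.268  0.009] 0.68
```

View pics/t0.png

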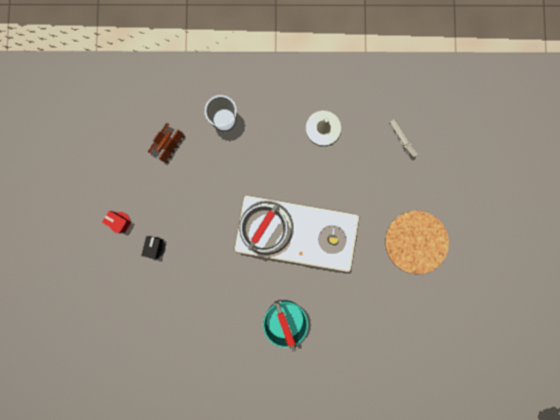

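View pics/s0.png

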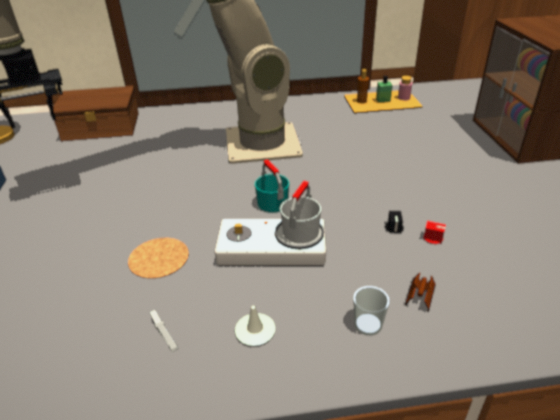

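```bash
python3 - <<'E'
import cv2
from h import *
im=cv2.imread('pics/t0.png')
for n,X in dict(shaft=[.517,-.106,.074],pot=[.54,.034,.168],k1=[.555,.36,.038],k2=[.5,.28,.038]).items(): print(n,pix('top',X).round(1))
u=pix('top',[.517,-.106,.06]).astype(int); a=cv2.resize(im[u[1]-40:u[1]+40,u[0]-40:u[0]+40],(400,400),interpolation=cv2.INTER_CUBIC)
u=pix('top',[.53,.32,.03]).astype(int);print(u); b=cv2.resize(im[u[1]-50:u[1]+50,max(0,u[0]-50):u[0]+50],(400,400),interpolation=cv2.INTER_CUBIC)
cv2.imwrite('pics/crop0.png',np.hstack([a,b]))
E
```

```text
shaft [332.7 239.8]
pot [263.1 226.5]
k1 [111.9 221.1]
k2 [148.7 247.2]
[131 233]
```

View pics/crop0.png

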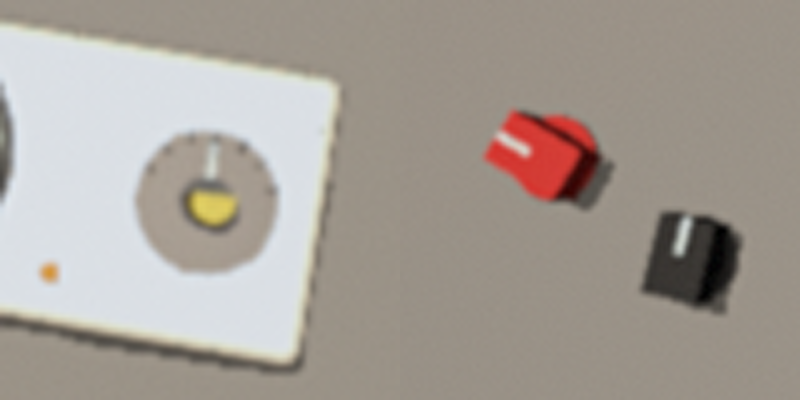

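Top picture: the aluminium pot's handle is at about (264,227), with the bar at yaw ≈ -34°. The shaft is at (333,239) with its line pointing image-up. The black knob is at (152,247) with its stripe up, and the red one at (117,221) is the look-alike. The mat is at (417,242).

I'll turn the tool and raise it a little first.

Emit:
move_arm:
  deltas:
    - [1,0,0,-0.1,-0.079]
    - [1,0,0,-0.2,-0.079]
    - [1,0,0,-0.2,-0.079]
    - [1,0,0,-0.2,-0.079]
    - [1,0,0,-0.2,-0.079]
    - [1,0,0,-0.2,-0.079]
    - [1,0,0,0,-0.079]
    - [1,0,0,0,-0.079]
    - [1,0,0,0,-0.079]

```text
time: 1.95
ee_pos: [0.1989, -0.5926, 0.2502]
eef_rot: [0.75, 0.662, -0.0, 0.0]
ft_force: [0.6, -0.4, -0.6]
width: 0.0869
```

Emit:
move_arm:
  deltas:
    - [1,0,0,0,-0.079]
    - [1,0,0,0,-0.079]
    - [1,0,0,0,-0.079]
    - [1,0,0,0,-0.079]
    - [1,0,0,0,-0.079]
    - [1,0,0,0,-0.079]
    - [1,0,0,0,-0.079]
    - [1,0,0,0,-0.079]
    - [1,0,0,0,-0.079]

```text
time: 2.7
ee_pos: [0.1988, -0.5926, 0.2501]
eef_rot: [0.285, 0.959, -0.0, 0.0]
ft_force: [-0.5, -0.2, -0.1]
width: 0.0871
```

```bash
cat >> h.py <<'E'
def yaw(s=None):
    s=s or r.read_state(); m=Ro.from_quat(s['eef_rot']).as_matrix(); return np.degrees(np.arctan2(m[1,0],m[0,0]))
def to(goal,n=None,a=None):
    s=r.read_state(); m=Ro.from_quat(s['eef_rot']).as_matrix(); d=m.T@(np.array(goal)-np.array(s['ee_pos']))/.025
    print('t',s['time'],'pos',np.round(s['ee_pos'],4),'yaw',yaw(s).round(2),'w',round(s['width'],4),'tot tool shift',d.round(2), '' if n is None else (d/n).round(3))
    if a is not None: print('turn total',((yaw(s)-a+180)%360-180)/90)
E
python3 - <<'E'
from h import *
to([.541,.035,.25],32); print(r.camera_info('wrist')); print(r.read_state()['joint_positions'])
E
```

```text
t 2.7 pos [ 0.1988 -0.5926  0.2501] yaw 146.88 w 0.0871 tot tool shift [ 2.25 28.5   0.  ] [0.07  0.891 0.   ]
{'K': array([[322.44598191,   0.        , 280.29575353],
       [  0.        , 322.44598191, 210.53553633],
       [  0.        ,   0.        ,   1.        ]]), 'hand_eye': array([[ 1.13946733e-04, -9.54578031e-01, -2.97961021e-01,
         8.22538885e-02],
       [ 9.99999987e-01,  7.38828168e-05,  1.45723148e-04,
        -3.10280007e-04],
       [-1.17089916e-04, -2.97961033e-01,  9.54578027e-01,
        -1.62581990e-01],
       [ 0.00000000e+00,  0.00000000e+00,  0.00000000e+00,
         1.00000000e+00]])}
[ 1.44987763  0.34330016 -0.35948986  1.40443683  0.12017986  1.41520894
  2.08376784]
```

Emit:
move_arm:
  deltas:
    - [1,0.02,0.3,0,0]
    - [1,0.05,0.6,0,0]
    - [1,0.07,0.9,0,0]
    - [1,0.07,0.9,0,0]
    - [1,0.07,0.9,0,0]
    - [1,0.07,0.9,0,0]
    - [1,0.07,0.9,0,0]
    - [1,0.07,0.9,0,0]
    - [1,0.07,0.9,0,0]
    - [1,0.07,0.9,0,0]
    - [1,0.07,0.9,0,0]
    - [1,0.07,0.9,0,0]

```text
time: 3.7
ee_pos: [0.3198, -0.3739, 0.2502]
eef_rot: [0.29, 0.957, -0.0, 0.0]
ft_force: [0.5, -0.3, 0.2]
width: 0.087
```

Emit:
move_arm:
  deltas:
    - [1,0.07,0.9,0,0]
    - [1,0.07,0.9,0,0]
    - [1,0.07,0.9,0,0]
    - [1,0.07,0.9,0,0]
    - [1,0.07,0.9,0,0]
    - [1,0.07,0.9,0,0]
    - [1,0.07,0.9,0,0]
    - [1,0.07,0.9,0,0]
    - [1,0.07,0.9,0,0]
    - [1,0.07,0.9,0,0]
    - [1,0.07,0.9,0,0]
    - [1,0.07,0.9,0,0]

```text
time: 4.7
ee_pos: [0.4509, -0.1371, 0.2502]
eef_rot: [0.29, 0.957, -0.0, 0.0]
ft_force: [0.2, -0.4, 0.1]
width: 0.0873
```

Emit:
move_arm:
  deltas:
    - [1,0.07,0.9,0,0]
    - [1,0.07,0.9,0,0]
    - [1,0.07,0.9,0,0]
    - [1,0.07,0.9,0,0]
    - [1,0.07,0.9,0,0]
    - [1,0.07,0.9,0,0]
    - [1,0.04,0.6,0,0]
    - [1,0.02,0.3,0,0]
    - [1,0,0,0,0]

```text
time: 5.45
ee_pos: [0.5276, 0.0013, 0.25]
eef_rot: [0.288, 0.958, 0.0, -0.0]
ft_force: [-0.5, -0.1, 0.7]
width: 0.0871
```

```bash
python3 - <<'E'
from h import *
to([.541,.035,.149],32); print(r.read_state()['joint_positions'].round(2))
s,_=snap('wrist','w1')
for l in ['pot_handle','pot_foot','shaft_tip','hotplate']:
    for d in r.tip_of('wrist',l): print(l,towld('wrist',d['position'],s).round(4),round(d['confidence'],2))
for d in r.boxes_of('wrist','pot_handle'): print(towld('wrist',d['position'],s).round(4),round(d['confidence'],2))
E
```

```text
t 5.45 pos [0.5276 0.0013 0.25  ] yaw 146.53 w 0.0871 tot tool shift [0.29 1.42 4.04] [0.009 0.044 0.126]
[ 0.74  0.21 -0.93  1.64  0.17  1.38  0.77]
pot_handle [0.5434 0.0383 0.1685] 0.9
pot_handle [ 0.3477 -0.0098  0.1179] 0.75
pot_foot [ 0.3425 -0.0112  0.0028] 0.6
pot_foot [0.5077 0.2764 0.018 ] 0.52
shaft_tip [ 0.5218 -0.1047  0.0731] 0.56
shaft_tip [0.5422 0.039  0.0533] 0.21
[0.5465 0.0372 0.1014] 0.9
[ 0.3428 -0.0072  0.0403] 0.62
```

View pics/w1.png

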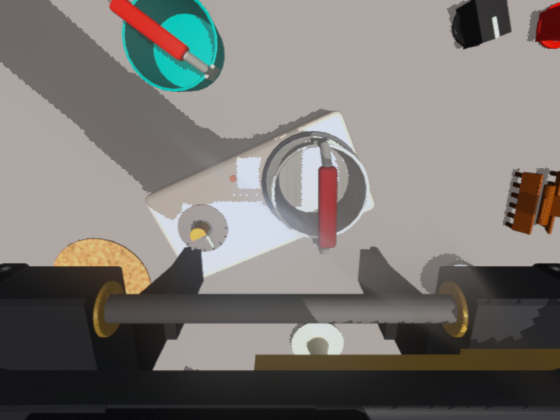

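The wrist view shows the red bar upright at x≈328, rows 167–248, parallel to tool x and inside the finger span.

```bash
python3 - <<'E'
from h import *
s=r.read_state()
import cv2
im=cv2.imread('pics/w1.png').astype(int)
m=((im[:,:,2]>90)&(im[:,:,1]<50)&(im[:,:,0]<60)); m[:, :300]=0;m[:,360:]=0
ys,xs=np.nonzero(m); print(xs.min(),xs.max(),ys.min(),ys.max())
rect=cv2.minAreaRect(np.stack([xs,ys],1).astype(np.float32)); print(rect)
for uv in [(328,168),(328,248),rect[0]]:print(ray('wrist',uv,.174,s).round(4))
t=cv2.imread('pics/t0.png').astype(int)
m=((t[:,:,2]>120)&(t[:,:,1]<60)&(t[:,:,0]<60)); m[:200]=0;m[260:]=0;m[:,:230]=0
ys,xs=np.nonzero(m);rect=cv2.minAreaRect(np.stack([xs,ys],1).astype(np.float32)); print(rect); print(ray('top',rect[0],.174).round(4)); b=cv2.boxPoints(rect);print([ray('top',p,.175)[:2].round(4) for p in b])
to([.5425,.037,.149])
E
```

```text
Traceback (most recent call last):
ValueError: zero-size array to reduction operation minimum which has no identity
```

```bash
python3 - <<'E'
from h import *
s=r.read_state()
def bar(fn,cam,x0,x1,y0,y1):
    im=cv2.imread(fn).astype(int); m=(im[:,:,2]>90)&(im[:,:,2]-im[:,:,1]>60)&(im[:,:,2]-im[:,:,0]>60)
    k=np.zeros_like(m);k[y0:y1,x0:x1]=1;m&=k
    ys,xs=np.nonzero(m);rect=cv2.minAreaRect(np.stack([xs,ys],1).astype(np.float32));print(cam,rect,ray(cam,rect[0],.172,s).round(4))
    b=cv2.boxPoints(rect);P=[ray(cam,p,.175,s)[:2] for p in b];
    for i in range(2): d=P[i+1]-P[i]; print(np.linalg.norm(d).round(4),np.degrees(np.arctan2(d[1],d[0])).round(1))
bar('pics/w1.png','wrist',300,360,150,270)
bar('pics/t0.png','top',230,290,200,260)
to([.5425,.037,.149])
E
```

```text
wrist ((328.0, 205.0), (74.0, 16.0), 90.0) [0.5379 0.0353 0.172 ]
0.0119 56.4
0.0594 -30.6
top ((262.5147705078125, 226.43771362304688), (6.923587799072266, 35.832603454589844), 31.75948143005371) [0.54   0.0349 0.172 ]
0.0654 -31.4
0.0127 -121.6
t 5.75 pos [ 0.5273 -0.0017  0.2501] yaw 146.41 w 0.0871 tot tool shift [0.35 1.63 4.04]
```

Emit:
move_arm:
  deltas:
    - [1,0.1,0.4,0,-0.015]
    - [1,0.15,0.7,0,-0.015]
    - [1,0.1,0.45,0.1,0]
    - [1,0,0,0.3,0]
    - [1,0,0,0.5,0]
    - [1,0,0,0.5,0]
    - [1,0,0,0.4,0]
    - [1,0,0,0.2,0]
    - [1,0,0,0,0]
    - [1,0,0,0,0]

```text
time: 6.58
ee_pos: [0.5406, 0.0364, 0.1999]
eef_rot: [0.266, 0.964, -0.0, -0.0]
ft_force: [0.7, 0.0, 0.2]
width: 0.0872
```

```bash
python3 - <<'E'
from h import *
to([.541,.036,.149])
s,_=snap('wrist','w2')
for d in r.tip_of('wrist','pot_handle'): print(towld('wrist',d['position'],s).round(4),round(d['confidence'],2))
for X in ([.541,.036,.175],):print(pix('wrist',X,s))
E
```

```text
t 6.5833 pos [0.5406 0.0364 0.1999] yaw 149.2 w 0.0872 tot tool shift [-0.02 -0.01  2.03] 
[ 0.3484 -0.0072  0.1148] 0.95
[280.4704216  247.34500246]
```

View pics/w2.png

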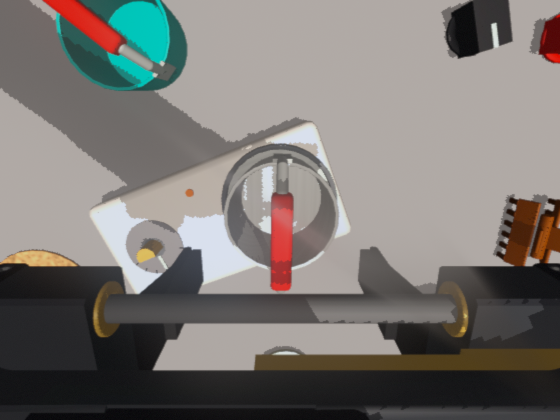

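The bar lies centred between the fingers, spanning rows 192–290 at x≈282. I'll descend and grip.

Emit:
move_arm:
  deltas:
    - [1,0,0,0.3,0]
    - [1,0,0,0.6,0]
    - [1,0,0,0.6,0]
    - [1,0,0,0.4,0]
    - [1,0,0,0.13,0]
    - [1,0,0,0,0]
    - [-1,0,0,0,0]
    - [-1,0,0,0,0]
    - [-1,0,0,0,0]
    - [-1,0,0,0,0]
    - [-1,0,0,0,0]
  squeeze: 40

```text
time: 7.6
ee_pos: [0.5409, 0.0368, 0.1497]
eef_rot: [0.265, 0.964, -0.0, 0.0]
ft_force: [-1.0, 0.3, -0.6]
width: 0.0614
```

Emit:
move_arm:
  deltas:
    - [-1,0,0,0,0]
    - [-1,0,0,0,0]
    - [-1,0,0,0,0]
    - [-1,0,0,0,0]

```text
time: 7.93
ee_pos: [0.5407, 0.0368, 0.1493]
eef_rot: [0.265, 0.964, -0.0, 0.0]
ft_force: [-1.2, -0.8, 0.2]
width: 0.0349
```

Emit:
move_arm:
  deltas:
    - [-1,0,0,0,0]
    - [-1,0,0,0,0]
    - [-1,0,0,0,0]
    - [-1,0,0,0,0]
    - [-1,0,0,0,0]
    - [-1,0,0,0,0]

```text
time: 8.43
ee_pos: [0.5406, 0.0369, 0.1493]
eef_rot: [0.265, 0.964, -0.0, -0.0]
ft_force: [0.1, -0.3, 0.1]
width: 0.0132
```

Emit:
move_arm:
  deltas:
    - [-1,0,0,0,0]
    - [-1,0,0,-0.1,0]
    - [-1,0,0,-0.2,0]
    - [-1,0,0,-0.3,0]
    - [-1,0,0,-0.4,0]
    - [-1,0,0,-0.4,0]
    - [-1,0,0,-0.4,0]
    - [-1,0,0,-0.4,0]
    - [-1,0,0,-0.3,0]
    - [-1,0,0,-0.2,0]
    - [-1,0,0,-0.1,0]
    - [-1,0,0,0,0]

```text
time: 9.43
ee_pos: [0.5409, 0.0368, 0.2198]
eef_rot: [0.265, 0.964, 0.0, 0.0]
ft_force: [0.2, 0.3, -4.5]
width: 0.0134
```

```bash
python3 - <<'E'
from h import *
snap('scene','s1'); _,im=snap('top','t1')
m=cv2.inRange(cv2.cvtColor(im,cv2.COLOR_RGB2HSV),(8,120,120),(25,255,255)); m[:,:370]=0
n,l,st,c=cv2.connectedComponentsWithStats(m); 
for i in range(1,n):
    if st[i,4]>300: print(st[i],c[i],ray('top',c[i],.004).round(4))
for cam in('top','scene'):
    for l in ['mat_top','pot_foot','pot_handle']:
        for d in r.tip_of(cam,l): print(cam,l,towld(cam,d['position']).round(3),round(d['confidence'],2))
print(r.read_state()['ft_force'])
to([.515,-.299,.22],28)
E
```

```text
[ 386  211   62   63 3045] [416.48045977 241.94187192] [ 0.5138 -0.2985  0.004 ]
top mat_top [ 0.516 -0.301  0.002] 0.92
top mat_top [0.521 0.272 0.036] 0.2
top pot_handle [ 0.766 -0.095  0.037] 0.6
scene mat_top [ 0.516 -0.297  0.006] 0.64
scene pot_foot [0.541 0.032 0.123] 0.77
scene pot_foot [ 0.35  -0.008 -0.002] 0.66
scene pot_foot [0.732 0.261 0.019] 0.29
scene pot_handle [0.54  0.034 0.236] 0.72
[-0.65552314 -0.64843852 -3.34287173]
t 9.8333 pos [0.5406 0.0368 0.219 ] yaw 149.24 w 0.0135 tot tool shift [ -5.99 -12.07  -0.04] [-0.214 -0.431 -0.001]
```

View pics/s1.png

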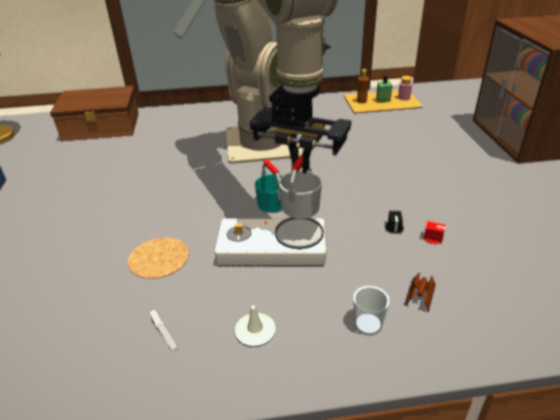

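The pot is lifted and hangs upright over the hot plate. Next I carry it to the mat.

Emit:
move_arm:
  deltas:
    - [-1,-0.07,-0.15,0,0]
    - [-1,-0.15,-0.3,0,0]
    - [-1,-0.22,-0.45,0,0]
    - [-1,-0.3,-0.6,0,0]
    - [-1,-0.3,-0.6,0,0]
    - [-1,-0.3,-0.6,0,0]
    - [-1,-0.3,-0.6,0,0]
    - [-1,-0.3,-0.6,0,0]
    - [-1,-0.3,-0.6,0,0]
    - [-1,-0.3,-0.6,0,0]
    - [-1,-0.3,-0.6,0,0]
    - [-1,-0.3,-0.6,0,0]

```text
time: 10.83
ee_pos: [0.5271, -0.1405, 0.2193]
eef_rot: [0.266, 0.964, -0.0, 0.0]
ft_force: [0.4, 0.5, -3.8]
width: 0.0136
```

Emit:
move_arm:
  deltas:
    - [-1,-0.3,-0.6,0,0]
    - [-1,-0.3,-0.6,0,0]
    - [-1,-0.3,-0.6,0,0]
    - [-1,-0.3,-0.6,0,0]
    - [-1,-0.3,-0.6,0,0]
    - [-1,-0.3,-0.6,0,0]
    - [-1,-0.3,-0.6,0,0]
    - [-1,-0.3,-0.6,0,0]
    - [-1,-0.22,-0.45,0,0]
    - [-1,-0.15,-0.3,0,0]
    - [-1,-0.07,-0.15,0,0]
    - [-1,0,0,0,0]

```text
time: 11.83
ee_pos: [0.5156, -0.2982, 0.2191]
eef_rot: [0.266, 0.964, 0.0, -0.0]
ft_force: [0.5, 1.5, -4.7]
width: 0.0135
```

```bash
python3 - <<'E'
from h import *
snap('scene','s2')
for cam in('scene',):
    for l in ['pot_foot','pot_handle']:
        for d in r.tip_of(cam,l): print(cam,l,towld(cam,d['position']).round(3),round(d['confidence'],2))
to([.515,-.299,.101])
E
```

```text
scene pot_foot [0.731 0.259 0.023] 0.72
scene pot_foot [ 0.517 -0.299  0.123] 0.6
scene pot_foot [ 0.352 -0.007 -0.004] 0.6
scene pot_handle [ 0.348 -0.006  0.114] 0.6
scene pot_handle [ 0.517 -0.302  0.239] 0.57
scene pot_handle [0.547 0.032 0.052] 0.5
scene pot_handle [0.505 0.283 0.019] 0.42
t 11.9833 pos [ 0.5161 -0.2962  0.2194] yaw 149.32 w 0.0138 tot tool shift [-0.02 -0.12  4.74]
```

View pics/s2.png

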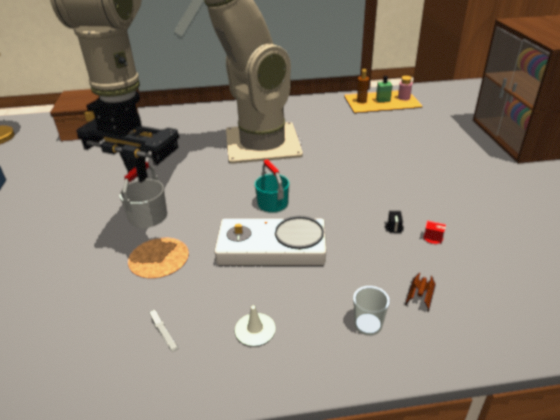

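The pot hangs upright above the mat. I'll lower it.

Emit:
move_arm:
  deltas:
    - [-1,0,-0.05,0.15,0]
    - [-1,0,-0.05,0.3,0]
    - [-1,0,0,0.5,0]
    - [-1,0,0,0.6,0]
    - [-1,0,0,0.6,0]
    - [-1,0,0,0.6,0]
    - [-1,0,0,0.6,0]
    - [-1,0,0,0.5,0]
    - [-1,0,0,0.3,0]
    - [-1,0,0,0.2,0]
    - [-1,0,0,0.1,0]
    - [-1,0,0,0,0]

```text
time: 12.98
ee_pos: [0.5144, -0.2995, 0.1078]
eef_rot: [0.265, 0.964, 0.0, -0.0]
ft_force: [0.0, -0.2, -4.2]
width: 0.0137
```

Emit:
move_arm:
  deltas:
    - [-1,0,0,0.06,0]
    - [-1,0,0,0.06,0]
    - [-1,0,0,0.06,0]
    - [-1,0,0,0.06,0]
    - [-1,0,0,0,0]
    - [-1,0,0,0,0]

```text
time: 13.48
ee_pos: [0.5144, -0.2996, 0.1021]
eef_rot: [0.265, 0.964, -0.0, 0.0]
ft_force: [0.8, -0.7, -2.9]
width: 0.0135
```

Emit:
move_arm:
  deltas:
    - [-1,0,0,0.04,0]
    - [-1,0,0,0.04,0]
    - [-1,0,0,0,0]

```text
time: 13.73
ee_pos: [0.5149, -0.2998, 0.1013]
eef_rot: [0.265, 0.964, -0.0, 0.001]
ft_force: [-4.4, 1.2, 7.2]
width: 0.0134
```

Contact made. I'll ease off slightly and open.

Emit:
move_arm:
  deltas:
    - [-1,0,0,-0.02,0]
    - [0.2,0,0,0,0]
    - [0.2,0,0,0,0]
    - [0.2,0,0,0,0]
    - [0.2,0,0,0,0]
    - [0.2,0,0,0,0]
    - [0.2,0,0,0,0]
    - [0.2,0,0,0,0]

```text
time: 14.4
ee_pos: [0.5144, -0.2996, 0.1005]
eef_rot: [0.265, 0.964, -0.0, 0.0]
ft_force: [-0.1, 0.5, -0.9]
width: 0.0493
```

```bash
python3 - <<'E'
from h import *
snap('scene','s3')
to([.515,-.299,.101]); print(r.read_state()['ft_force'])
for l in ['pot_foot']:
        for d in r.tip_of('scene',l): print(l,towld('scene',d['position']).round(3),round(d['confidence'],2))
E
```

```text
t 14.45 pos [ 0.5144 -0.2995  0.1005] yaw 149.24 w 0.0504 tot tool shift [-0.01  0.03 -0.02] 
[-0.44594717 -0.49780882  0.85590178]
pot_foot [ 0.347 -0.009 -0.001] 0.82
pot_foot [ 0.515 -0.3    0.003] 0.68
```

View pics/s3.png

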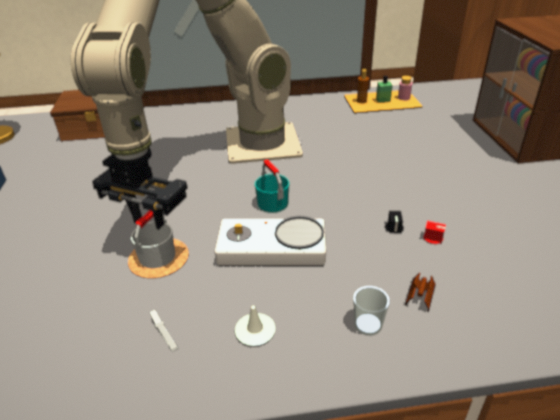

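Emit:
move_arm:
  deltas:
    - [0.3,0,0,-0.2,0]
    - [0.3,0,0,-0.4,0]
    - [0.3,0,0,-0.6,0]
    - [0.3,0,0,-0.8,0]
    - [0.3,0,0,-0.8,0]
    - [0.3,0,0,-0.8,0]
    - [0.3,0,0,-0.6,0]
    - [0.3,0,0,-0.4,0]
    - [0.3,0,0,-0.2,0]
    - [0.3,0,0,0,-0.075]
    - [0.3,0,0,0,-0.075]
    - [0.3,0,0,0,-0.075]

```text
time: 15.5
ee_pos: [0.5142, -0.2994, 0.2203]
eef_rot: [0.089, 0.996, 0.0, -0.0]
ft_force: [-0.6, -0.4, 0.2]
width: 0.0567
```

Emit:
move_arm:
  deltas:
    - [0.3,0,0,0,-0.075]
    - [0.3,0,0,0,0]

```text
time: 15.67
ee_pos: [0.5141, -0.2995, 0.2201]
eef_rot: [0.03, 1.0, 0.0, -0.0]
ft_force: [0.1, -0.5, -0.0]
width: 0.0563
```

```bash
python3 - <<'E'
from h import *
to([.52,-.106,.22],10); print(r.read_state()['joint_positions'].round(2))
E
```

```text
t 15.6667 pos [ 0.5141 -0.2995  0.2201] yaw 176.55 w 0.0563 tot tool shift [0.23 7.74 0.01] [0.023 0.774 0.001]
[ 1.11  0.38 -0.84  1.51  0.29  1.38  1.76]
```

Emit:
move_arm:
  deltas:
    - [0.3,0.02,0.3,0,0]
    - [0.3,0.02,0.6,0,0]
    - [0.3,0.03,0.9,0,0]
    - [0.3,0.03,0.9,0,0]
    - [0.3,0.03,0.9,0,0]
    - [0.3,0.03,0.9,0,0]
    - [0.3,0.03,0.9,0,0]
    - [0.3,0.03,0.9,0,0]
    - [0.3,0.02,0.9,0,0]
    - [0.3,0,0.6,0,0]
    - [0.3,0,0.3,0,0]
    - [0.3,0,0,0,0]

```text
time: 16.67
ee_pos: [0.5216, -0.0942, 0.2208]
eef_rot: [0.032, 0.999, -0.0, 0.0]
ft_force: [-0.3, -0.4, 0.1]
width: 0.0565
```

```bash
python3 - <<'E'
from h import *
r.read_state()
s,im=snap('wrist','w3'); to([.52,-.106,.22])
for l in ['shaft_tip','hotplate']:
    for d in r.tip_of('wrist',l): print(l,towld('wrist',d['position'],s).round(4),round(d['confidence'],2))
u=pix('wrist',[.518,-.106,.074],s).astype(int); print(u)
c=im[u[1]-50:u[1]+50,u[0]-60:u[0]+60,::-1]; cv2.imwrite('pics/w3c.png',cv2.resize(c,None,fx=6,fy=6,interpolation=cv2.INTER_CUBIC)[:600,:720])
E
```

```text
t 16.7167 pos [ 0.5216 -0.0961  0.2206] yaw 176.25 w 0.0565 tot tool shift [ 0.04 -0.4   0.02] 
shaft_tip [ 0.5214 -0.1057  0.0736] 0.77
hotplate [0.5454 0.0287 0.053 ] 0.76
[268 194]
```

View pics/w3c.png

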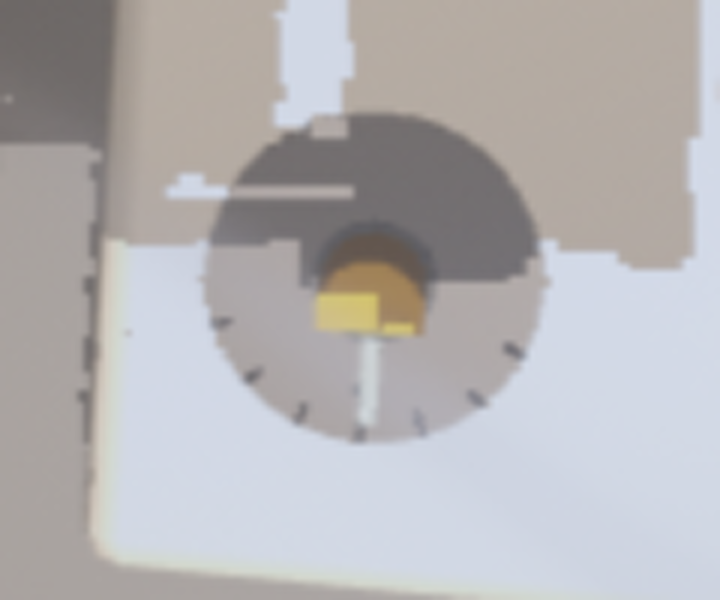

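View pics/w3.png

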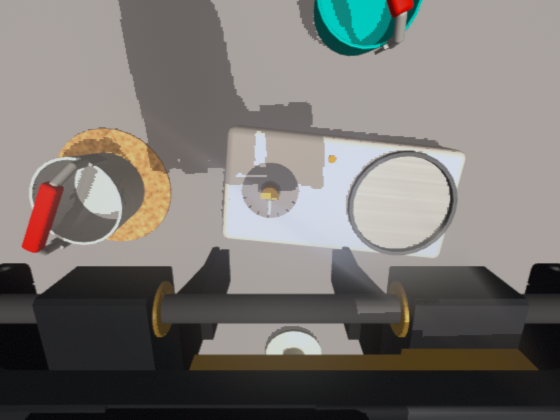

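```bash
python3 - <<'E'
from h import *
s=r.read_state()
f=lambda u,v:(u/6+208-.4,v/6+144-.4)
a=ray('wrist',f(371,342),.0505,s);b=ray('wrist',f(367,425),.0505,s);print(a,b,np.linalg.norm(a-b),'line yaw',np.degrees(np.arctan2(*(b-a)[1::-1])))
print('ring',ray('wrist',f(374,278),.0505,s)); print('tip',ray('wrist',f(371,316),.074,s))
e1=ray('wrist',f(120,562),.05,s);e2=ray('wrist',f(590,598),.05,s);print('edge',np.degrees(np.arctan2(*(e2-e1)[1::-1])))
# top cam
im=cv2.imread('pics/t1.png')
u=pix('top',[.52,-.106,.06]).astype(int);print(u)
cv2.imwrite('pics/t1c.png',cv2.resize(im[u[1]-25:u[1]+25,u[0]-30:u[0]+30],None,fx=12,fy=12,interpolation=cv2.INTER_CUBIC))
E
```

```text
[ 0.53091842 -0.1106086   0.0505    ] [ 0.54638614 -0.11253592  0.0505    ] 0.01558733205140606 line yaw -7.102593109005367
ring [ 0.51926768 -0.10917187  0.0505    ]
tip [ 0.52000711 -0.1089934   0.074     ]
edge 81.41182865880697
[331 238]
```

View pics/t1c.png

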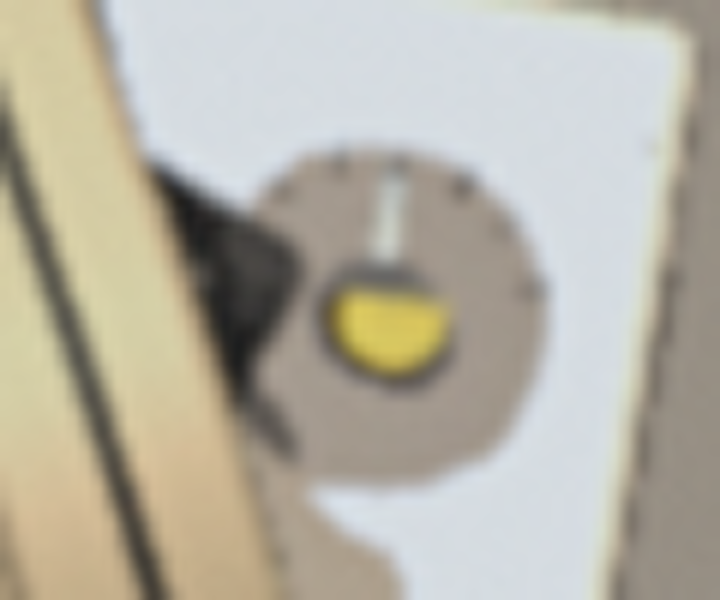

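```bash
python3 - <<'E'
from h import *
g=lambda u,v:(u/12+301-.45,v/12+213-.45)
print('ring top',ray('top',g(374,316),.0505)); t=ray('top',g(390,290),.074);print('flat',t); print('arc',ray('top',g(390,378),.074))
s,im=snap('wrist','w4'); to([.52,-.106,.22])
c=im[140:240,210:330,::-1]; cv2.imwrite('pics/w4c.png',cv2.resize(c,None,fx=6,fy=6,interpolation=cv2.INTER_CUBIC))
for d in r.tip_of('wrist','shaft_tip'): print(towld('wrist',d['position'],s).round(4),round(d['confidence'],2))
E
```

```text
ring top [ 0.51915887 -0.10690183  0.0505    ]
flat [ 0.52332189 -0.10673282  0.074     ]
arc [ 0.50838049 -0.10663835  0.074     ]
t 16.8667 pos [ 0.5216 -0.0982  0.2204] yaw 176.11 w 0.0564 tot tool shift [ 0.04 -0.31  0.02] 
[ 0.5206 -0.1034  0.0742] 0.81
```

View pics/w4c.png

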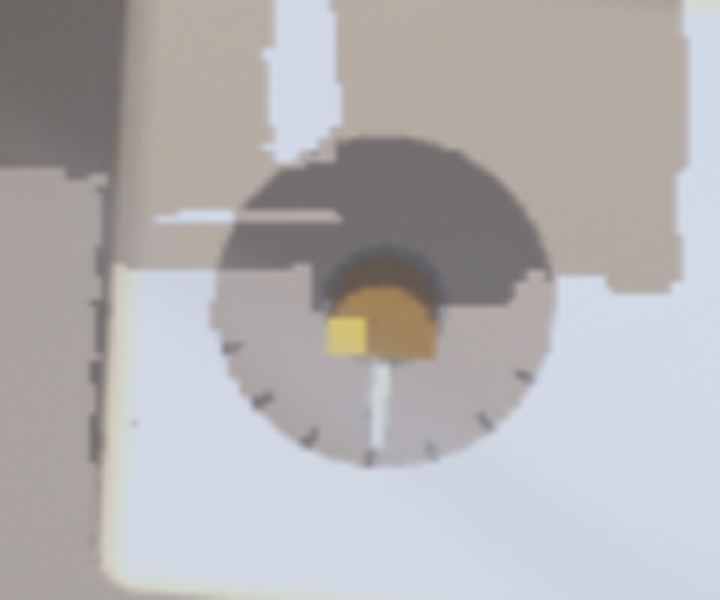

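```bash
python3 - <<'E'
from h import *
s=r.read_state(); print(s['time'],s['ee_pos'],s['joint_vel'].round(3))
s,im=snap('wrist','w5'); s2=r.read_state(); print(s2['time'],s2['ee_pos'])
g=im[130:250,200:340,::-1]; cv2.imwrite('pics/w5c.png',cv2.resize(g,None,fx=5,fy=5,interpolation=cv2.INTER_CUBIC))
import pickle; pickle.dump({k:np.array(v) for k,v in s.items()},open('w5.pkl','wb'))
E
```

```text
16.9167 [ 0.52160429 -0.09831241  0.22039271] [ 0.003  0.002 -0.004 -0.003 -0.001  0.001  0.003]
16.9667 [ 0.52159352 -0.0981602   0.22038964]
```

View pics/w5c.png

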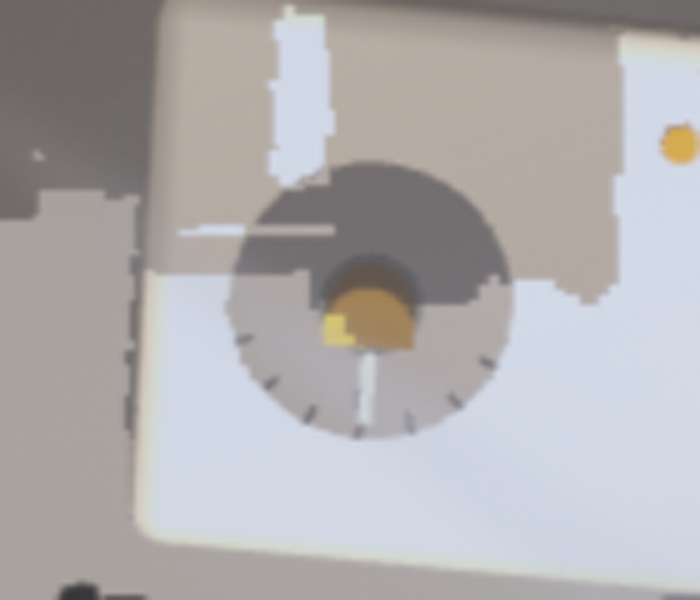

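```bash
cat > p5.py <<'E'
from h import *
import pickle
s=pickle.load(open('w5.pkl','rb'))
f=lambda u,v:(u/5+200-.4,v/5+130-.4)
print('ring',ray('wrist',f(370.5,299.5),.0505,s),'tip',ray('wrist',f(368.5,331.5),.074,s))
a=ray('wrist',f(370,352),.0505,s);b=ray('wrist',f(366,424),.0505,s);print('line',np.degrees(np.arctan2(*(b-a)[1::-1])))
c=ray('wrist',f(370.5,299.5),.0505,s);print('centre->end',np.degrees(np.arctan2(*(b-c)[1::-1])))
e=[ray('wrist',f(*p),.05,s) for p in((155,541),(695,590))];d=e[1]-e[0];print('warmer yaw',np.degrees(np.arctan2(d[1],d[0]))-90)
E
python3 p5.py; python3 -c "
from h import *
to([.45,.28,.25])"
```

```text
ring [ 0.51915636 -0.10538774  0.0505    ] tip [ 0.51997852 -0.1053848   0.074     ]
line -7.312555400064817
centre->end -6.25756073948547
warmer yaw -9.492935535453483
t 16.9667 pos [ 0.5216 -0.0982  0.2204] yaw 176.12 w 0.0567 tot tool shift [ 3.88 14.9  -1.18]
```

Emit:
move_arm:
  deltas:
    - [0.8,0.1,0.3,0,0]
    - [0.8,0.1,0.6,0,0]
    - [0.8,0.1,0.9,0,0]
    - [0.8,0.1,0.9,0,0]
    - [0.8,0.1,0.9,0,0]
    - [0.8,0.1,0.9,0,0]
    - [0.8,0.1,0.9,0,0]
    - [0.8,0.1,0.9,0,0]
    - [0.8,0.1,0.9,0,0]
    - [0.8,0.1,0.9,0,0]
    - [0.8,0.1,0.9,0,0]
    - [0.8,0.1,0.9,0,0]

```text
time: 17.97
ee_pos: [0.5071, 0.1542, 0.2207]
eef_rot: [0.033, 0.999, 0.0, 0.0]
ft_force: [0.4, -0.9, 0.4]
width: 0.0781
```

Emit:
move_arm:
  deltas:
    - [0.8,0.1,0.9,0,0]
    - [0.8,0.1,0.9,0,0]
    - [0.8,0.1,0.9,0,0]
    - [0.8,0.1,0.9,0,0]
    - [0.8,0.1,0.9,0,0]
    - [0.8,0.1,0.6,0,0]
    - [0.8,0.1,0.2,0,0.045]
    - [0.8,0,0,0,0.045]
    - [0.8,0,0,0,0]
    - [0.8,0,0,0,0]
    - [0.8,0,0,0,0]

```text
time: 18.88
ee_pos: [0.499, 0.2853, 0.2206]
eef_rot: [0.102, 0.995, -0.0, 0.0]
ft_force: [-0.1, 0.3, 0.3]
width: 0.0783
```

```bash
python3 - <<'E'
from h import *
s,im=snap('wrist','w6'); import pickle; pickle.dump({k:np.array(v) for k,v in s.items()},open('w6.pkl','wb'))
to([.502,.28,.22],a=168)
for l in ['knob_center','knob_mark']:
    for d in r.tip_of('wrist',l): print(l,towld('wrist',d['position'],s).round(4),round(d['confidence'],2))
u=pix('wrist',[.501,.28,.038],s).astype(int); print(u)
E
```

```text
t 18.9333 pos [0.4992 0.2851 0.2206] yaw 168.22 w 0.0786 tot tool shift [-0.15 -0.18  0.02] 
turn total 0.0024000109953056558
knob_center [0.5069 0.2778 0.022 ] 0.89
knob_center [0.5582 0.3618 0.0229] 0.7
knob_mark [0.5635 0.375  0.0382] 0.9
knob_mark [0.5215 0.2724 0.0366] 0.62
[276 191]
```

View pics/w6.png

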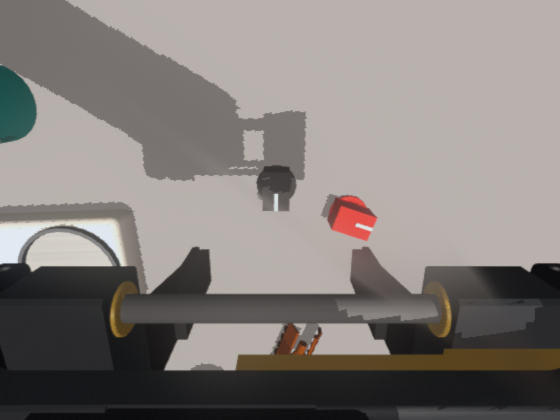

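The black knob is centred at about (276,190), with its stripe at (276,201) pointing down the image, parallel to tool x. I'll zoom in to refine.

```bash
python3 - <<'E'
from h import *
im=cv2.imread('pics/w6.png'); cv2.imwrite('pics/w6c.png',cv2.resize(im[150:230,230:330],None,fx=7,fy=7,interpolation=cv2.INTER_CUBIC))
E
```

View pics/w6c.png

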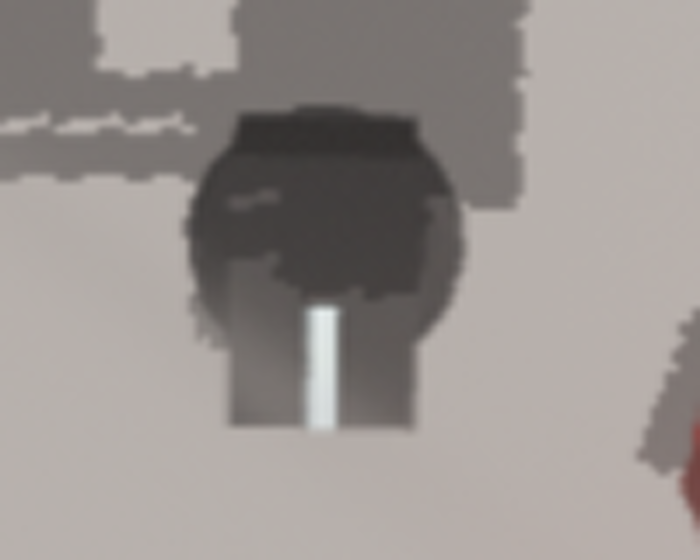

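```bash
python3 - <<'E'
from h import *
import pickle
s=pickle.load(open('w6.pkl','rb')); f=lambda u,v:(u/7+230-.43,v/7+150-.43)
c=ray('wrist',f(322,290),.038,s); print(c)
for p in((322,428),(322,152),(230,290),(415,290)): print((ray('wrist',f(*p),.038,s)-c).round(4))
print(ray('wrist',f(325,240),.005,s))
a,b=ray('wrist',f(321.5,308),.038,s),ray('wrist',f(322,430),.038,s); print(np.degrees(np.arctan2(*(b-a)[1::-1])), s['ee_pos'])
to([c[0],c[1],.009]); print(r.read_state()['joint_vel'].round(3))
E
```

```text
[0.50074423 0.27936751 0.038     ]
[ 0.0222 -0.0047  0.    ]
[-0.0214  0.0045  0.    ]
[-0.0029 -0.0142  0.    ]
[0.003  0.0143 0.    ]
[0.50012762 0.27954857 0.005     ]
-11.761585526054558 [0.49901433 0.28531457 0.22058704]
t 19.0333 pos [0.4993 0.285  0.2206] yaw 168.16 w 0.0781 tot tool shift [-0.1  -0.21  8.46] 
[ 0.001  0.002 -0.    -0.001 -0.001  0.001 -0.005]
```

Emit:
move_arm:
  deltas:
    - [0.1,-0.05,-0.1,0.3,0]
    - [0.1,-0.05,-0.11,0.6,0]
    - [0.1,0,0,0.9,0]
    - [0.1,0,0,0.9,0]
    - [0.1,0,0,0.9,0]
    - [0.1,0,0,0.9,0]
    - [0.1,0,0,0.9,0]
    - [0.1,0,0,0.6,0]
    - [0.1,0,0,0.4,0]
    - [0.1,0,0,0,0]

```text
time: 19.87
ee_pos: [0.4998, 0.2787, 0.0586]
eef_rot: [0.103, 0.995, -0.001, -0.001]
ft_force: [-0.3, -0.4, 0.6]
width: 0.0479
```

```bash
python3 - <<'E'
from h import *
s,im=snap('wrist','w7'); to([.5007,.2794,.009])
print(pix('wrist',[.5007,.2794,.038],s))
E
```

```text
t 19.9167 pos [0.5004 0.2793 0.0601] yaw 168.14 w 0.0477 tot tool shift [-0.01  0.01  2.04] 
[282.09950603 250.59744876]
```

View pics/w7.png

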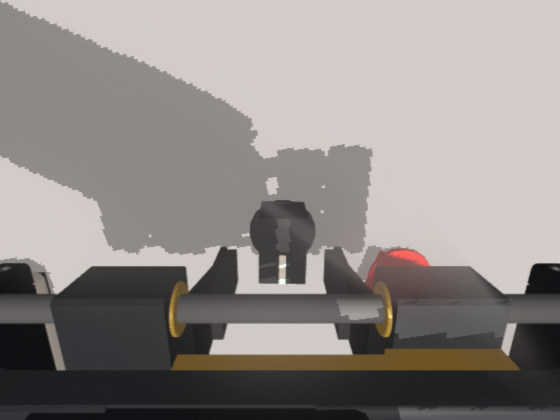

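The knob sits centred between the fingers (top face centre ≈ (283,249)), and the red knob is outside them. I'll descend and grip.

Emit:
move_arm:
  deltas:
    - [0.1,0,0,0.3,0]
    - [0.1,0,0,0.6,0]
    - [0.1,0,0,0.6,0]
    - [0.1,0,0,0.36,0]
    - [0.1,0,0,0.18,0]
    - [0.1,0,0,0,0]
    - [-1,0,0,0,0]
    - [-1,0,0,0,0]
    - [-1,0,0,0,0]
    - [-1,0,0,0,0]
    - [-1,0,0,0,0]
    - [-1,0,0,0,0]
  squeeze: 35

```text
time: 20.92
ee_pos: [0.501, 0.2797, 0.01]
eef_rot: [0.103, 0.995, 0.0, 0.0]
ft_force: [0.5, 0.6, 4.2]
width: 0.0298
```

```bash
python3 - <<'E'
from h import *
to([.5007,.2794,.12]);print(r.read_state()['ft_force'])
E
```

```text
t 20.9167 pos [0.501  0.2797 0.01  ] yaw 168.13 w 0.0298 tot tool shift [ 0.01 -0.01 -4.4 ] 
[0.54902497 0.55901612 4.23780946]
```

Emit:
move_arm:
  deltas:
    - [-1,0,0,0,0]
    - [-1,0,0,-0.2,0]
    - [-1,0,0,-0.4,0]
    - [-1,0,0,-0.6,0]
    - [-1,0,0,-0.8,0]
    - [-1,0,0,-0.8,0]
    - [-1,0,0,-0.8,0]
    - [-1,0,0,-0.6,0]
    - [-1,0,0,-0.4,-0.027]
    - [-1,0,0,-0.2,-0.027]
    - [-1,0,0,0,0]
    - [-1,0,0,0,0]

```text
time: 21.92
ee_pos: [0.5008, 0.2795, 0.1301]
eef_rot: [0.062, 0.998, 0.0, 0.0]
ft_force: [-0.2, -0.2, -1.0]
width: 0.03
```

```bash
python3 - <<'E'
from h import *
s,im=snap('wrist','w8'); to([.5195,-.106,.13],a=173); print(r.read_state()['ft_force'])
cv2.imwrite('pics/w8c.png',cv2.resize(im[190:310,200:360,::-1],None,fx=5,fy=5,interpolation=cv2.INTER_CUBIC))
E
```

```text
t 21.9667 pos [0.5006 0.2793 0.1296] yaw 172.91 w 0.0294 tot tool shift [-2.65e+00 -1.52e+01 -1.00e-02] 
turn total -0.0010545858105751272
[ 0.39917773 -1.00198326 -1.49147312]
```

View pics/w8c.png

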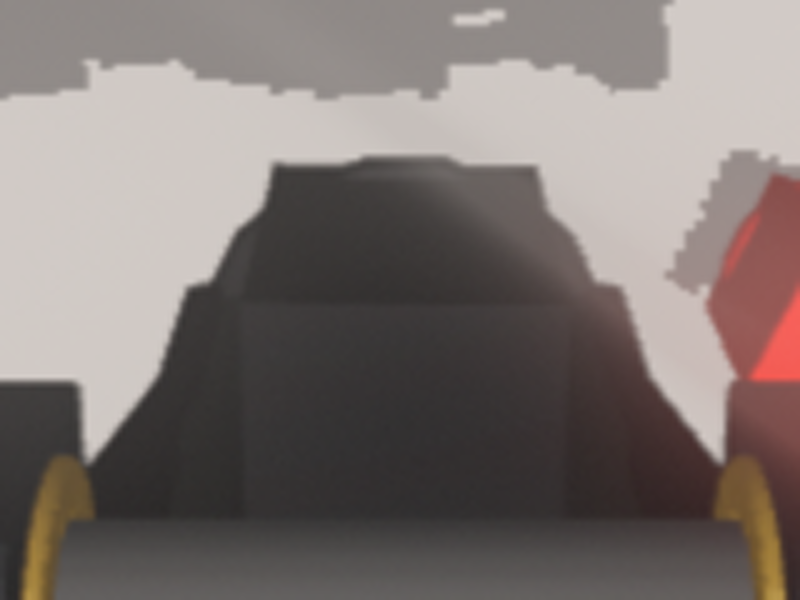

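```bash
python3 - <<'E'
from h import *
s=r.read_state(); R=Ro.from_quat(s['eef_rot']).as_matrix()
for x in(.020,.022,.024): print(x,pix('wrist',R@np.array([x,0,-.028])+s['ee_pos'],s))
for y in(-.015,.015): print(y,pix('wrist',R@np.array([.022,y,-.028])+s['ee_pos'],s))
E
```

```text
0.02 [280.84455135 253.17537928]
0.022 [280.84728639 249.14587107]
0.024 [280.85004378 245.0834331 ]
-0.015 [247.82357951 249.14399087]
0.015 [313.87001548 249.14775121]
```

The knob is held straight, within 1 mm of the tool axis. Next I carry it over the shaft.

Emit:
move_arm:
  deltas:
    - [-1,-0.12,-0.2,0,0]
    - [-1,-0.12,-0.4,0,0]
    - [-1,-0.12,-0.6,0,0]
    - [-1,-0.12,-0.8,0,0]
    - [-1,-0.12,-0.8,0,0]
    - [-1,-0.12,-0.8,0,0]
    - [-1,-0.12,-0.8,0,0]
    - [-1,-0.12,-0.8,0,0]
    - [-1,-0.12,-0.8,0,0]
    - [-1,-0.12,-0.8,0,0]
    - [-1,-0.12,-0.8,0,0]
    - [-1,-0.12,-0.8,0,0]

```text
time: 22.97
ee_pos: [0.5105, 0.0645, 0.1292]
eef_rot: [0.062, 0.998, -0.0, -0.0]
ft_force: [-0.2, 0.5, -0.2]
width: 0.03
```

Emit:
move_arm:
  deltas:
    - [-1,-0.12,-0.8,0,0]
    - [-1,-0.12,-0.8,0,0]
    - [-1,-0.12,-0.8,0,0]
    - [-1,-0.12,-0.8,0,0]
    - [-1,-0.12,-0.8,0,0]
    - [-1,-0.12,-0.8,0,0]
    - [-1,-0.12,-0.8,0,0]
    - [-1,-0.12,-0.6,0,0]
    - [-1,-0.12,-0.4,0,0]
    - [-1,-0.12,-0.2,0,0]
    - [-1,0,0,0,0]
    - [-1,0,0,0,0]

```text
time: 23.97
ee_pos: [0.5198, -0.105, 0.1295]
eef_rot: [0.061, 0.998, 0.0, -0.0]
ft_force: [-0.1, 0.3, -1.3]
width: 0.0295
```

```bash
python3 - <<'E'
from h import *
to([.519,-.1062,.09],a=173)
s,im=snap('wrist','w9');snap('scene','s9');to([.519,-.1062,.09],a=173)
u=pix('scene',[.519,-.106,.09]).astype(int); im=cv2.imread('pics/s9.png'); cv2.imwrite('pics/s9c.png',cv2.resize(im[u[1]-60:u[1]+60,u[0]-80:u[0]+80],None,fx=5,fy=5,interpolation=cv2.INTER_CUBIC))
E
```

```text
t 23.9667 pos [ 0.5198 -0.105   0.1295] yaw 173.01 w 0.0295 tot tool shift [ 0.03 -0.05  1.58] 
turn total 0.00013443668195805002
t 24.0667 pos [ 0.5198 -0.1044  0.1296] yaw 173.09 w 0.0298 tot tool shift [ 0.02 -0.08  1.58] 
turn total 0.000952655298939299
```

View pics/s9c.png

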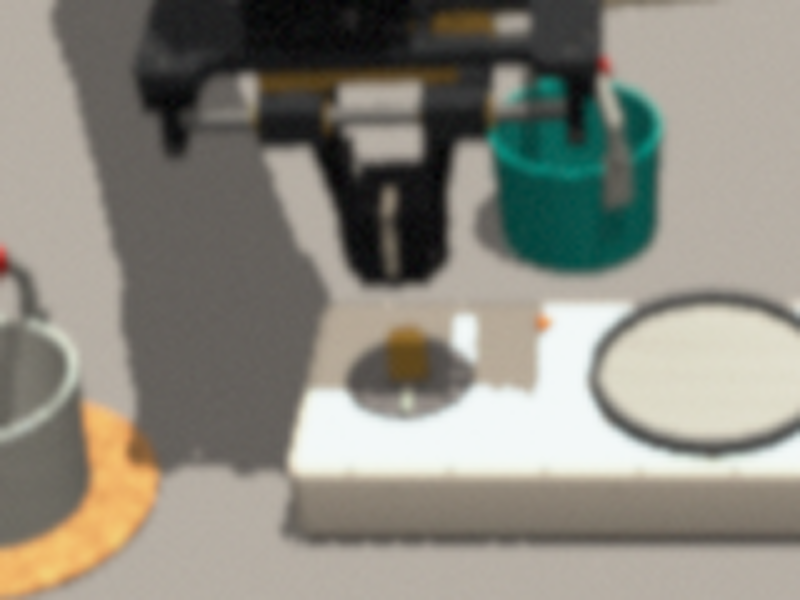

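Scene view: the knob is above the brass shaft with its stripe facing the camera, on the same side as the dial line. I'll descend to just above the tip.

Emit:
move_arm:
  deltas:
    - [-1,0.02,-0.06,0.2,0]
    - [-1,0,0,0.4,0]
    - [-1,0,0,0.4,0]
    - [-1,0,0,0.3,0]
    - [-1,0,0,0.2,0]
    - [-1,0,0,0.08,0]
    - [-1,0,0,0,0]
    - [-1,0,0,0,0]

```text
time: 24.73
ee_pos: [0.5192, -0.107, 0.0901]
eef_rot: [0.061, 0.998, 0.0, 0.0]
ft_force: [-0.5, -0.8, 0.5]
width: 0.0297
```

```bash
python3 - <<'E'
from h import *
s,im=snap('wrist','w10');snap('scene','s10');to([.519,-.1062,.068],a=173)
u=pix('scene',[.519,-.106,.08]).astype(int); im=cv2.imread('pics/s10.png'); a=cv2.resize(im[u[1]-35:u[1]+35,u[0]-45:u[0]+45],None,fx=8,fy=8,interpolation=cv2.INTER_CUBIC);cv2.imwrite('pics/s10c.png',a)
E
```

```text
t 24.8333 pos [ 0.5194 -0.1071  0.0905] yaw 172.99 w 0.0297 tot tool shift [0.02 0.03 0.9 ] 
turn total -6.764662607502537e-05
```

View pics/s10c.png

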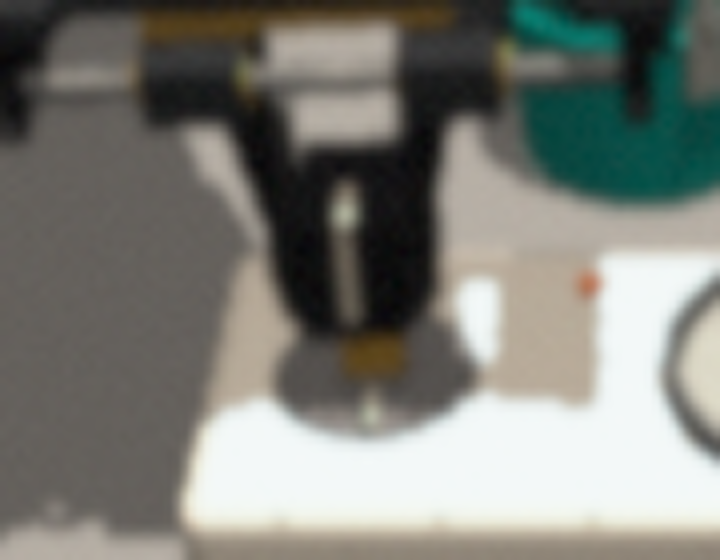

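```bash
python3 - <<'E'
from h import *
u=pix('scene',[.519,-.106,.08]).astype(int)
P=lambda X:((pix('scene',X)-u+[45,35]+.5)*8-.5).round(0)
y=np.radians(-7);c=np.array([.5194+.0007,-.1070,0])
for h in(.0905-.010+.005,.0905+.028): print('stripe',P(c+[.022*np.cos(y),.022*np.sin(y),h]))
for Y in(-.115,-.106,-.097): print('shaft',P([.5195+.003,Y,.062]))
print('line',[P([.5195+d*np.cos(y),-.106+d*np.sin(y),.0505]) for d in(.012,.027)])
E
```

```text
stripe [357. 323.]
stripe [347. 229.]
shaft [342. 347.]
shaft [373. 344.]
shaft [405. 341.]
line [array([374., 395.]), array([370., 428.])]
```

Emit:
move_arm:
  deltas:
    - [-1,0.02,0.06,0.08,0]
    - [-1,0,0,0.08,0]
    - [-1,0,0,0.06,0]
    - [-1,0,0,0.04,0]
    - [-1,0,0,0.04,0]
    - [-1,0,0,0.04,0]
    - [-1,0,0,0,0]

```text
time: 25.42
ee_pos: [0.5187, -0.1056, 0.0813]
eef_rot: [0.061, 0.998, -0.0, -0.0]
ft_force: [-0.2, 1.2, -0.8]
width: 0.0296
```

```bash
python3 - <<'E'
from h import *
to([.519,-.1057,.068],a=173); s=r.read_state();print(s['ft_force'],s['torque'])
E
```

```text
t 25.4167 pos [ 0.5187 -0.1056  0.0813] yaw 172.99 w 0.0296 tot tool shift [-0.01 -0.    0.53] 
turn total -0.00012517691733585757
[-0.18969562  1.22476936 -0.78048003] [ 0.12470236 -0.18441897  0.01077076]
```

Emit:
move_arm:
  deltas:
    - [-1,0,0,0.04,0]
    - [-1,0,0,0.04,0]
    - [-1,0,0,0.04,0]
    - [-1,0,0,0,0]

```text
time: 25.75
ee_pos: [0.5187, -0.1056, 0.0783]
eef_rot: [0.061, 0.998, 0.0, -0.0]
ft_force: [0.1, -1.3, -1.1]
width: 0.0298
```

Emit:
move_arm:
  deltas:
    - [-1,0,0,0.06,0]
    - [-1,0,0,0.06,0]
    - [-1,0,0,0.06,0]
    - [-1,0,0,0,0]

```text
time: 26.08
ee_pos: [0.5188, -0.1055, 0.0738]
eef_rot: [0.061, 0.998, 0.0, -0.0]
ft_force: [-0.2, -1.1, 0.0]
width: 0.0297
```

Emit:
move_arm:
  deltas:
    - [-1,0,0,0.06,0]
    - [-1,0,0,0.06,0]
    - [-1,0,0,0.06,0]
    - [-1,0,0,0,0]
    - [-1,0,0,0,0]

```text
time: 26.5
ee_pos: [0.5188, -0.1055, 0.0694]
eef_rot: [0.061, 0.998, 0.0, -0.0]
ft_force: [0.2, -0.1, -0.9]
width: 0.0299
```

Emit:
move_arm:
  deltas:
    - [-1,0,0,0.04,0]
    - [-1,0,0,0.04,0]
    - [-1,0,0,0,0]
    - [-1,0,0,0,0]

```text
time: 26.83
ee_pos: [0.5189, -0.1056, 0.0677]
eef_rot: [0.061, 0.998, -0.0, 0.0]
ft_force: [-0.5, 0.8, 2.1]
width: 0.0298
```

Emit:
move_arm:
  deltas:
    - [-1,0,0,0.04,0]
    - [-1,0,0,0.04,0]
    - [-1,0,0,0.04,0]
    - [-1,0,0,0,0]
    - [-1,0,0,0,0]

```text
time: 27.25
ee_pos: [0.5189, -0.1056, 0.0646]
eef_rot: [0.061, 0.998, -0.0, 0.0]
ft_force: [-1.0, 0.5, 5.7]
width: 0.0296
```

Emit:
move_arm:
  deltas:
    - [-1,0,0,0.04,0]
    - [-1,0,0,0.04,0]
    - [-1,0,0,0,0]
    - [-1,0,0,0,0]

```text
time: 27.58
ee_pos: [0.5189, -0.1056, 0.0628]
eef_rot: [0.061, 0.998, -0.0, 0.0]
ft_force: [-1.9, 0.3, 6.6]
width: 0.0298
```

Emit:
move_arm:
  deltas:
    - [-1,0,0,0.04,0]
    - [-1,0,0,0.03,0]
    - [-1,0,0,0,0]
    - [-1,0,0,0,0]

```text
time: 27.92
ee_pos: [0.5191, -0.1056, 0.0618]
eef_rot: [0.061, 0.998, -0.0, 0.0]
ft_force: [-5.5, 0.5, 15.6]
width: 0.0302
```

Emit:
move_arm:
  deltas:
    - [-1,0,0,0.03,0]
    - [-1,0,0,0,0]
    - [-1,0,0,0,0]

```text
time: 28.17
ee_pos: [0.5192, -0.1056, 0.0616]
eef_rot: [0.061, 0.998, -0.001, 0.0]
ft_force: [-8.0, -0.3, 23.3]
width: 0.0298
```

The force rose sharply after about 6 mm of travel, so it's at the stop. Next I check with pictures.

```bash
python3 - <<'E'
from h import *
snap('scene','s11');snap('top','t11');s=r.read_state();print(s['time'],s['ee_pos'],s['ft_force'],s['width'])
for cam in('scene','top'):
  r.camera(cam)
  for l in ['knob_center','knob_mark','pot_foot','jar_center','ring_cone_center','claw_clip_center','hair_clip_center']:
    print(cam,l,[(towld(cam,d['position']).round(3).tolist(),round(d['confidence'],2)) for d in r.tip_of(cam,l)])
u=pix('scene',[.519,-.106,.08]).astype(int); im=cv2.imread('pics/s11.png'); a=cv2.resize(im[u[1]-35:u[1]+35,u[0]-45:u[0]+45],None,fx=8,fy=8,interpolation=cv2.INTER_CUBIC);cv2.imwrite('pics/s11c.png',a)
E
```

```text
28.2667 [ 0.51918382 -0.10561577  0.06160359] [-8.54799794  0.56937529 23.54628555] 0.029930165471787045
scene knob_center [([0.521, -0.106, 0.072], 0.87), ([0.556, 0.36, 0.021], 0.67)]
scene knob_mark [([0.567, 0.377, 0.034], 0.57), ([0.539, -0.108, 0.092], 0.56)]
scene pot_foot [([0.514, -0.301, 0.005], 0.81), ([0.348, -0.006, -0.003], 0.69)]
scene jar_center [([0.787, 0.128, 0.035], 0.84)]
scene ring_cone_center [([0.771, -0.094, 0.038], 0.65), ([0.754, -0.269, 0.007], 0.49)]
scene claw_clip_center [([0.733, 0.259, 0.021], 0.96)]
scene hair_clip_center [([0.752, -0.266, 0.005], 0.89), ([0.517, -0.303, 0.006], 0.47)]
top knob_center [([0.555, 0.354, 0.017], 0.79)]
top knob_mark [([0.56, 0.373, 0.037], 0.93)]
top pot_foot [([0.345, -0.011, -0.002], 0.75), ([0.51, -0.303, 0.006], 0.68)]
top jar_center [([0.786, 0.129, 0.04], 0.87)]
top ring_cone_center [([0.766, -0.095, 0.039], 0.78)]
top claw_clip_center [([0.735, 0.255, 0.022], 0.67)]
top hair_clip_center [([0.751, -0.269, 0.005], 0.57), ([0.735, 0.254, 0.023], 0.56)]
```

View pics/s11c.png

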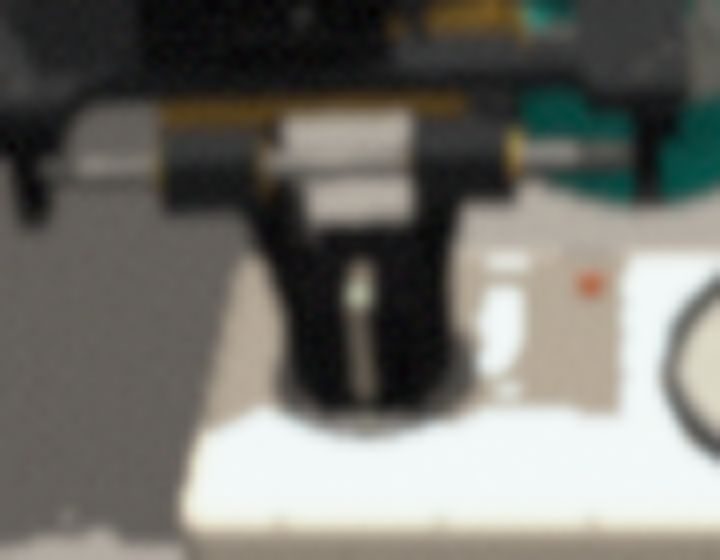

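View pics/s11.png

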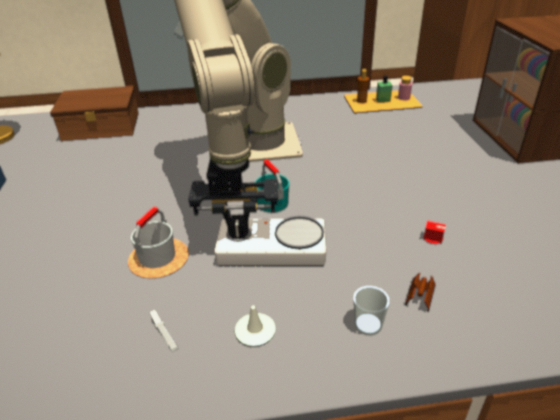

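The knob is seated: centre about (0.521, -0.106, 0.072) against the 0.071 expected when pressed home. The pot stands in the middle of the mat at (155,245), and the bystanders haven't moved.

```bash
python3 -c "
from bench import r
print(r.close_job()); s=r.read_state(); print(s['time'],s['ft_force'],s['ee_pos'])"
```

```text
the job is handed in; nothing more can be done
None
the job is handed in; nothing more can be done
```

The job is done and handed in at about 28.8 s. `close_job()` gave no verdict, so the checks below are my own.

- **Pot:** I lifted the aluminium pot by its handle and set it down on the cork mat. The last pictures put its foot 2–6 mm from the mat centre, upright and let go.
- **Knob:** I aligned the black knob with the shaft flat (about -7° in world axes), slid it on with almost no resistance, and pressed it to the stop. It gave about 6 mm of spring travel, then the force rose sharply to about 23 N. The camera put the knob centre at z = 0.072 m, against 0.071 m expected when pressed home. It was still gripped and held down when I handed in.
- **Bystanders:** The jar, ring cone, claw clip and hair clip read within 6 mm of their first positions, which is about the detectors' own error. I never touched the red knob or the teal pot.

**Not confirmed or in disagreement:**
- About 8 N of sideways force (-x) remained at the stop. The knob read about 1–2 mm off the shaft axis in x, which is close to the measuring error.
- The final top view did not detect the black knob at all, because the gripper covers it. The knob check therefore rests on the scene camera, the force and the height.
- No state reading was possible after handing in, so I could not check the final second.

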